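Hold the charger bay open for a D cell

TASK

The empty bay of the battery charger shows a red fault light and the lantern's D cell is waiting for it. Take the orange pen from its stand, press the charger's recessed reset button fully in with the pen's tip for about half a second, and put the pen back upright in its stand. Then pull the empty bay's spring slide out until its thumb grip is in line with the orange D mark and keep hold of it there, so that I can drop the cell in: finish while still holding it, and leave everything else on the table where it is.

Things in the scene. Friction and masses are not known exactly. Their poses are not given: they have to be found in the camera images.
- charger: Dark grey four-bay battery charger, fixed; deck 45 mm above the table. Origin on the table; body x -95 to +90, y +-95 mm. Its x axis runs along the bays from front to display head (head from x = +35 mm), y left, z up. Bays at y = +66, +22, -22 (with cells, flush with the deck; like thumb grips at x = -44, -44, -33 mm: leave alone) and -66 mm (empty, red light), 36 mm wide.
- slide_grip (a point): Middle of the thumb grip of the empty bay's slide, 55 mm above the table; axes as the charger's. A grey upright block, 12 mm thick along charger x, 22 mm wide along y, from the deck (45 mm) up to 65 mm, white line across its top. At rest at charger x = -10 mm. Nothing stands above the deck in front of or behind it: pinch it from above, front to back.
- bay_slide (a joint): How far the empty bay's slide is pulled out, m: 0 = home (rests there), grows as the grip moves along charger -x (away from the display head), end stop 0.052. A spring pulls it home with about 2.7 N at 0, 6 N at the D mark, 7.5 N at the end stop.
- d_mark (a point): Where the middle of the thumb grip must stand when in line with the orange D mark (55 mm above the table, charger x = -48, y = -66 mm): 38 mm along charger -x from rest, joint value 0.038. The mark is a short orange line on the deck either side of the bay; the thin white lines 16 mm nearer the head are the AA mark.
- reset_mouth (a point): Centre of the mouth of the reset recess, on the head's deck 45 mm above the table (charger x = +64, y = -66 mm), inside a printed white ring of 20 mm. The recess is a round upright hole of 12 mm diameter; the red button (11 mm) lies in it, its top 5 mm below the mouth.
- reset_button (a joint): How far the reset button is pressed down, m: 0 = out, 0.003 = fully in (about 3.5 N), springs back up.
- pen_mid (a point): Middle of the pen, 70 mm from the tip. Round orange barrel, 10 mm diameter; 140 mm long in all; steel tip: a cone over the last 30 mm ending in a nib of 4 mm diameter, 12 mm long; about 18 g. Its z axis points from the tip up the barrel. Starts upright in the stand, tip down, tip 6 mm, middle 76 mm and top 146 mm above the table.
- stand_mouth (a point): Centre of the hole's mouth on top of the pen stand, 45 mm above the table; a dark wooden block 62 mm square, 45 mm high, fixed. Its round upright hole is 12.5 mm in diameter down to 24 mm above the table, then a funnel to 6.5 mm at 18 mm; floor 6 mm above the table. x, y axes along the block's sides.
- d_cell: Loose green D cell with steel ends, 33 mm diameter, 61 mm tall, standing upright behind the charger; origin at the centre of its foot. Leave it.
- candle_jar: Loose white candle jar with a knobbed lid, 76 mm diameter, 89 mm tall; origin at the centre of its foot. It stands on the other side of the charger from the pen stand. Leave it.
- remote_grey: Loose grey remote control lying flat, 175 x 46 x 19 mm; origin at the centre of its underside. Leave it.
- remote_black: Loose black remote control lying flat, 175 x 46 x 19 mm; origin at the centre of its underside. Leave it.
- coasters: Loose stack of coasters, 96 x 96 x 24 mm; origin at the centre of its underside. Leave it.
- lantern_cap: Loose black screw cap of the lantern's battery tube, a ribbed disc 52 mm in diameter, 14 mm high, lying behind the charger; origin at the centre of its underside. Leave it.
Not all that is in view belongs to the job. Leave any blue look-alike of the part that bears stand_mouth alone.

How it is judged:
By the outcome, as a careful person would: the job done as asked, in the order asked, and still so for the second after the job is handed in, while the arm keeps its last pose, push and grip.
It also fails if it takes over 61 s, if anything falls off the work surface, if the arm or the gripper's body presses on something with over 40 N, if the wrist force passes 120 N, or if a joint passes its speed limit or range.

ROBOT

A 7-joint arm with a two-finger parallel gripper is mounted at the origin on the work surface. World frame = base frame: x ahead of the robot, y to its left, z up, the work surface at z = 0. Lengths are in m, angles in rad, forces in N, time in s.
With the tool pointing down it reaches from about 0.425 to 0.925 m from the base axis. Payload 6.8 kg.
Tool frame: the origin (TCP) lies midway between the tips of the shut fingers; the grasp point (between the pads) lies r.grip_point_offset behind it (r.grip_point_offset is the distance from the TCP to the grasp point, in m); z points along the fingers, y is the direction in which the jaws open and shut (so a half turn about z gives the same grasp; the last joint's range is limited). The gripper opens to 85 mm and grips with 20 to 120 N. Pads are 22 mm wide; open, the fingers measure 114 mm over their backs; the gripper's body (76 mm by 85 mm) begins 54 mm behind the grasp point. The pads swing forward as they close: fully open they stand 13 mm farther back than shut.
Start: joints at [1.204, 0.477, 0.022, 1.555, -0.011, 1.109, -0.083], TCP at [0.173, -0.653, 0.231] pointing down, gripper open.
Joint ranges: [-2.96, 2.96], [-0.34, 2.1], [-1.41, 1.46], [0.24, 2.44], [-1.37, 4.51], [0.17, 1.92], [-2.96, 2.96]. Speed limits (rad/s): [2.39, 2.39, 3.14, 3.14, 3.14, 3.14, 3.14].

INTERFACE

Orientations are given as a rotation vector (axis times angle).
In Python, from bench import r gives the robot as it stands. The module is installed in compiled form; this text tells all that it offers.
- The arm moves only by the tool play_rows, never from a script. Its argument "deltas" is a list of rows, each a list of 3 entries, a list of its own where there are three numbers: the finger opening in mm, from 0 to 85.4, then the shift along the tool's x, y, z in mm, then the turn, a rotation vector about the tool's x, y, z in rad. A call has 1 to 8 rows; each row is the pose to reach, as a shift and turn from the pose measured when the call began, along the tool's axes at that moment; what a row does not reach only later rows make up. A row lasts 1/8 s, in which the tool goes at most 62.5 mm and 10.7 degrees, less where a joint would pass 70% of its speed; a pose out of reach is approached as far as the arm can. A call with a gripper value outside its range is refused whole. The fingers move at their own pace and stop on an object; "squeeze" is the grip in N (left out, the last holds). Time passes only in rows, so rows that repeat a pose let the fingers close. It gives the time, the measured TCP pose, the force and the opening at its end, in the units of the state.
- r.get_obs(): the state, without advancing time (a new reading comes with each control period).
- r.grab_frame(name): name is "side" or "top" or "wrist"; returns (picture, depth): 400x640x3 uint8, red, green, blue; 400x640 float32, m along the optical axis (not along the pixel's ray), 0 where there is no reading.
- r.camera_model(name): a dict with "mtx" (3x3 intrinsics, pixels), "rvec" (rotation vector, rad) and "tvec" (3), from world to camera coordinates, as OpenCV has them; the wrist camera has in their place "T_tool_cam" (4x4, takes a point from camera to tool coordinates, whose origin is the TCP and whose axes are the flange's). Camera axes: x right, y down, z forward; pixel columns grow to the right and rows downward; lengths in m; the calibration is good to about 2 mm. The wrist camera is an equidistant fisheye: a pixel r from the principal point sees the ray r / f radians off the axis. A picture is of the moment at which its call begins: read the wrist's pose just before it. camera_model takes no time and is no camera call.
- r.hand_in(): hands the job in, once; it reports no verdict.
The state is a dict: "clock": time; "joints": joint angles; "qvel": joint speeds; "tau": joint torques, N m; "tcp_pos": TCP position; "orientation": TCP orientation; "contact_force": force on the tool from outside, world axes, zero at the start; "moment": the same for the moment, N m; "grip_width": finger opening in m.
Only numpy, scipy, OpenCV 4.12 (cv2) and the standard library are available. Lean on these libraries where they do the work, as an engineer would, in place of code of your own. Each camera call takes 0.05 s, during which the arm holds its last target. There are 200 camera calls.

## Working session

There is one attempt and no reset: what is moved stays moved. The work goes in short steps, Python scripts to look and compute and a tool call to move; the robot and the scene stay as the last step left them, time stands still between calls to the robot, and variables do not carry over. Pictures are saved under pics/ and viewed, about 8 in all and at most 12, crops included, and the job is handed in when it is done.

Besides the shell and the picture viewer there is one more tool, called after "Emit:" by a JSON object that holds its "api" and its "payload". play_rows: Moves the arm, as the interface text tells. Its arguments: {"type":"object","properties":{"deltas":{"type":"array"},"squeeze":{"type":"number"}},"required":["deltas"]}

```bash
mkdir -p pics; cat > h.py <<'E'
import numpy as np,cv2
from bench import r
from scipy.spatial.transform import Rotation as R
def save(n,im): cv2.imwrite(f'pics/{n}.png',cv2.cvtColor(im,cv2.COLOR_RGB2BGR))
def cloud(name):
    im,d=r.grab_frame(name); m=r.camera_model(name); K=np.array(m['mtx'])
    Rm=cv2.Rodrigues(np.array(m['rvec'],float))[0]; t=np.array(m['tvec'],float).ravel()
    v,u=np.mgrid[:d.shape[0],:d.shape[1]]
    P=np.stack([(u-K[0,2])/K[0,0]*d,(v-K[1,2])/K[1,1]*d,d],-1)
    W=(P-t)@Rm; W[d==0]=np.nan
    return im,d,W
E
python3 - <<'E'
from h import *
for n in('top','side'):
    im,d,W=cloud(n); save(n+'0',im); np.savez(n+'0',im=im,d=d,W=W)
print(r.get_obs(),r.grip_point_offset,r.camera_model('wrist'))
E
```

```text
{'clock': 0.1, 'joints': array([ 1.20389536,  0.47771362,  0.02233907,  1.55635148, -0.01149196,
        1.10927962, -0.08311334]), 'qvel': array([ 0.00082825, -0.0013535 ,  0.00210625, -0.00367428,  0.0009896 ,
       -0.00046505,  0.0001144 ]), 'tau': array([ 4.40243748e-03, -5.97759604e+01,  1.61333419e+00, -2.81959194e+01,
        1.28094296e-02,  4.87604077e-03,  3.65783751e-05]), 'tcp_pos': array([ 0.17260171, -0.65201345,  0.23042588]), 'orientation': array([-3.11374792e+00, -4.05205856e-01,  5.19986166e-04]), 'contact_force': array([ 0.17889978,  0.0684871 , -0.36318888]), 'moment': array([-0.00990128,  0.03287468,  0.00704193]), 'grip_width': 0.08537839146104557} 0.0187 {'mtx': array([[309.70691629,   0.        , 316.01580909],
       [  0.        , 309.70691629, 200.60571301],
       [  0.        ,   0.        ,   1.        ]]), 'T_tool_cam': array([[-8.85143101e-04, -9.47584958e-01, -3.19502681e-01,
         8.21759326e-02],
       [ 9.99999602e-01, -8.74343932e-04, -1.77236667e-04,
        -1.42477785e-04],
       [-1.11408431e-04, -3.19502711e-01,  9.47585355e-01,
        -1.41689542e-01],
       [ 0.00000000e+00,  0.00000000e+00,  0.00000000e+00,
         1.00000000e+00]])}
```

View pics/top0.png

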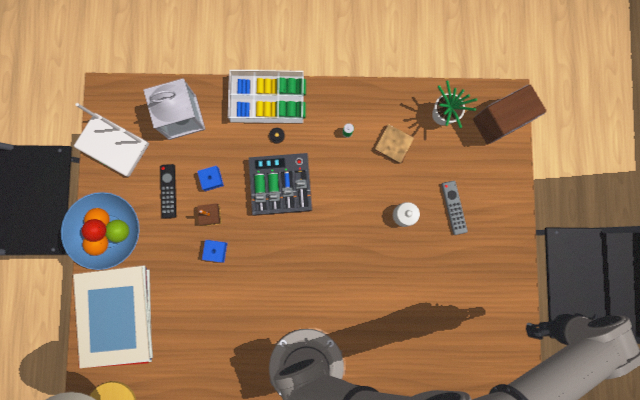

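View pics/side0.png

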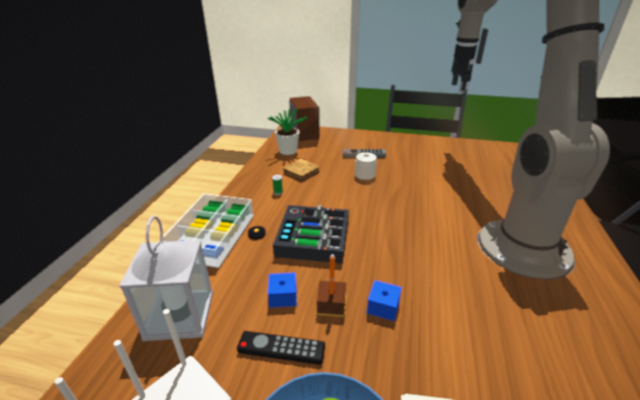

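Top view: the charger is at about (280,183), with the fault light and reset at about (299,161). The dark wooden stand with the orange pen is at (207,214). Blue look-alikes are at (209,178) and (214,251), jar (406,214), D cell (348,130), cap (277,135). Candidates for the stand are (207,214), (209,178) and (214,251). I choose the brown one, which holds the orange pen, and check it in a crop.

```bash
python3 - <<'E'
from h import *
z=np.load('top0.npz'); im,d,W=z['im'],z['d'],z['W']
c=im[140:240,180:325]; save('crop1',cv2.resize(c,None,fx=5.4,fy=5.4,interpolation=cv2.INTER_CUBIC))
print('table z',np.nanmedian(W[270:290,330:360,2]),W[280,340])
def rect(mask,o):
    p=W[mask][:,:2]; p=p[~np.isnan(p).any(1)].astype(np.float32); print(o,len(p),cv2.minAreaRect(p*1000))
v,u=np.mgrid[:400,:640]
Z=W[...,2]
rect((abs(u-207)<20)&(abs(v-214)<18)&(abs(Z-.045)<.006),'stand')
rect((abs(u-280)<40)&(abs(v-183)<35)&(abs(Z-.045)<.008),'charger')
s=np.load('side0.npz'); W2,im2=s['W'],s['im'].astype(int)
for n,I,w in(('top',im.astype(int),W),('side',im2,W2)):
    m=(I[...,0]>150)&(I[...,0]-I[...,1]>60)&(I[...,2]<90)&(w[...,2]>.06)&(w[...,2]<.16)
    m&=(abs(u-207)<25)&(abs(v-214)<25) if n=='top' else (abs(u-332)<15)&(abs(v-270)<25)
    p=w[m]; print(n,len(p),p[np.argsort(p[:,2])][::4].round(4))
m=(abs(u-332)<20)&(abs(v-290)<25)&(abs(W2[...,2]-.045)<.004); p=W2[m]; print('side stand top',cv2.minAreaRect((p[:,:2]*1000).astype(np.float32)))
m=(abs(u-312)<45)&(abs(v-233)<35)&(abs(W2[...,2]-.045)<.004); p=W2[m]; print('side charger',cv2.minAreaRect((p[:,:2]*1000).astype(np.float32)))
E
```

```text
table z -0.0005715862657267904 [ 0.26605727 -0.10613975 -0.0013712 ]
stand 336 ((472.6195373535156, 314.61737060546875), (62.50888442993164, 63.71849060058594), 8.010599136352539)
charger 2309 ((572.6926879882812, 88.85155487060547), (185.96897888183594, 190.49993896484375), 4.892866134643555)
top 16 [[0.474  0.3109 0.0644]
 [0.4747 0.3106 0.0965]
 [0.4762 0.3125 0.1169]
 [0.4742 0.3099 0.1432]]
side 46 [[0.4698 0.3184 0.0785]
 [0.4701 0.3177 0.0897]
 [0.4719 0.3201 0.0946]
 [0.4785 0.3201 0.0961]
 [0.4741 0.3203 0.1002]
 [0.479  0.3179 0.1028]
 [0.4723 0.319  0.1052]
 [0.4703 0.318  0.1076]
 [0.4742 0.3208 0.1124]
 [0.4744 0.3209 0.1352]
 [0.4723 0.3212 0.1442]
 [0.4706 0.3194 0.1457]]
side stand top ((474.62347412109375, 316.724609375), (61.709190368652344, 64.4555435180664), 7.304818153381348)
side charger ((574.1781616210938, 90.18254089355469), (185.23362731933594, 195.32070922851562), 4.838908672332764)
```

View pics/crop1.png

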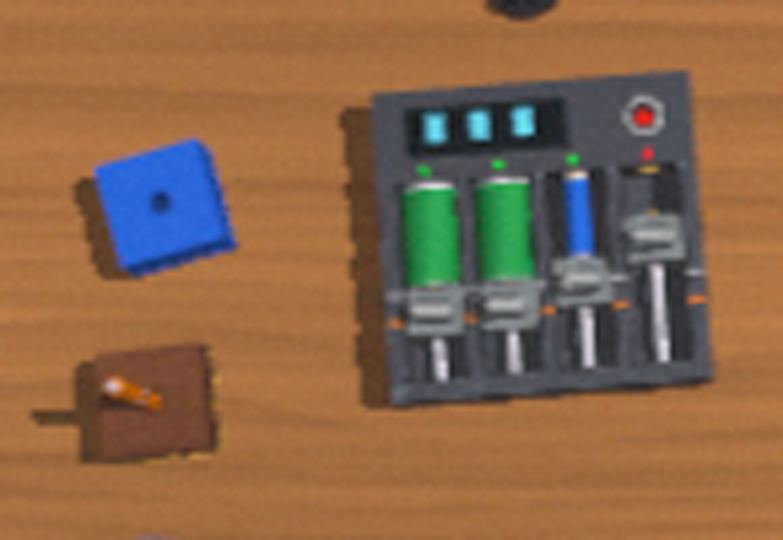

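The crop confirms it. The brown stand (150,400 in the crop) holds the orange pen, and the look-alike is plainly blue. The reset ring is at (644,117) and the empty-bay grip is at (657,235). Now a first transit leg around the base, checking the joint sense.

```bash
cat >> h.py <<'E'
def delta(p,a_deg,z=None):
    """world TCP target, tool-x azimuth (deg), tool straight down -> shift mm, turn rad in tool axes"""
    o=r.get_obs(); R0=R.from_rotvec(o['orientation']); a=np.radians(a_deg)
    Rt=R.from_matrix(np.array([[np.cos(a),np.sin(a),0],[np.sin(a),-np.cos(a),0],[0,0,-1]]))
    print('tcp',o['tcp_pos'].round(4),'clk',round(o['clock'],2),'w',round(o['grip_width'],4),'F',o['contact_force'].round(1),'q',o['joints'].round(2))
    print('shift',(R0.inv().apply(np.array(p)-o['tcp_pos'])*1000).round(1),'turn',(R0.inv()*Rt).as_rotvec().round(3))
E
```

Emit:
{"api": "play_rows", "payload": {"deltas": [[85, [52, -32, -3], [0, 0, -0.09]], [85, [104, -64, -6], [0, 0, -0.18]], [85, [156, -96, -9], [0, 0, -0.27]], [85, [208, -128, -12], [0, 0, -0.36]], [85, [260, -160, -15], [0, 0, -0.45]], [85, [312, -192, -18], [0, 0, -0.54]], [85, [364, -224, -20], [0, 0, -0.63]], [85, [409, -254, -20], [0, 0, -0.72]]], "squeeze": 60}}

```text
clock: 1.1
tcp_pos: [0.5043, -0.2998, 0.2508]
orientation: [-2.768, -1.481, -0.001]
contact_force: [0.5, -1.0, 0.4]
grip_width: 0.0847
```

```bash
python3 -c "
from h import *
delta([.53,.12,.25],94.85); delta([.474,.305,.20],94.85)"
```

```text
tcp [ 0.5043 -0.2998  0.2508] clk 1.1 w 0.0847 F [ 0.5 -1.   0.4] q [ 0.67  0.33 -0.3   1.73  0.11  1.09 -0.25]
shift [ 363.5 -211.5    1.5] turn [-0.001 -0.002 -0.673]
tcp [ 0.5043 -0.2998  0.2508] clk 1.1 w 0.0847 F [ 0.5 -1.   0.4] q [ 0.67  0.33 -0.3   1.73  0.11  1.09 -0.25]
shift [ 486.3 -360.7   51.8] turn [-0.001 -0.002 -0.673]
```

Emit:
{"api": "play_rows", "payload": {"deltas": [[85, [45, -26, 0], [0, 0, -0.09]], [85, [90, -52, 0], [0, 0, -0.18]], [85, [136, -79, 0], [0, 0, -0.27]], [85, [182, -106, 0], [0, 0, -0.36]], [85, [227, -132, 0], [0, 0, -0.45]], [85, [273, -159, 0], [0, 0, -0.54]], [85, [318, -185, 0], [0, 0, -0.63]], [85, [363, -211, 0], [0, 0, -0.673]]]}}

```text
clock: 2.1
tcp_pos: [0.5299, 0.1206, 0.2513]
orientation: [-2.122, -2.314, -0.001]
contact_force: [0.8, -0.5, 0.3]
grip_width: 0.0851
```

```bash
cat >> h.py <<'E'
def wrist():
    """picture, depth, world points"""
    o=r.get_obs(); im,d=r.grab_frame('wrist'); m=r.camera_model('wrist'); K=m['mtx']; T=m['T_tool_cam']
    v,u=np.mgrid[:400,:640]; x=(u-K[0,2])/K[0,0]; y=(v-K[1,2])/K[1,1]; th=np.hypot(x,y)+1e-9
    k=np.tan(np.minimum(th,1.5))/th; P=np.stack([x*k*d,y*k*d,d],-1)
    W=(P@T[:3,:3].T+T[:3,3])@R.from_rotvec(o['orientation']).as_matrix().T+o['tcp_pos']; W[d==0]=np.nan
    return im,d,W
def proj(p):
    o=r.get_obs(); m=r.camera_model('wrist'); K=m['mtx']; T=m['T_tool_cam']
    q=R.from_rotvec(o['orientation']).inv().apply(np.atleast_2d(p)-o['tcp_pos']); c=(q-T[:3,3])@T[:3,:3]
    rr=np.hypot(c[:,0],c[:,1]); th=np.arctan2(rr,c[:,2]); return np.stack([K[0,2]+K[0,0]*th*c[:,0]/rr,K[1,2]+K[0,0]*th*c[:,1]/rr],-1)
E
python3 - <<'E'
from h import *
delta([.474,.24,.20],94.85)
im,d,W=wrist(); np.savez('w1',im=im,d=d,W=W); save('w1',im)
print('pred reset',proj([.6452,.0294,.045]),'grip',proj([.5715,.0231,.065]),'stand',proj([.4736,.3157,.045]))
E
```

```text
tcp [0.5299 0.1206 0.2513] clk 2.1 w 0.0851 F [ 0.8 -0.5  0.3] q [ 0.18  0.3  -0.62  1.82  0.2   1.09 -0.43]
shift [123.7 -45.4  51.5] turn [-0.001 -0.001  0.002]
pred reset [[396.81524835 256.44982548]] grip [[342.08557866 264.91795455]] stand [[282.18360316   8.81378468]]
```

View pics/w1.png

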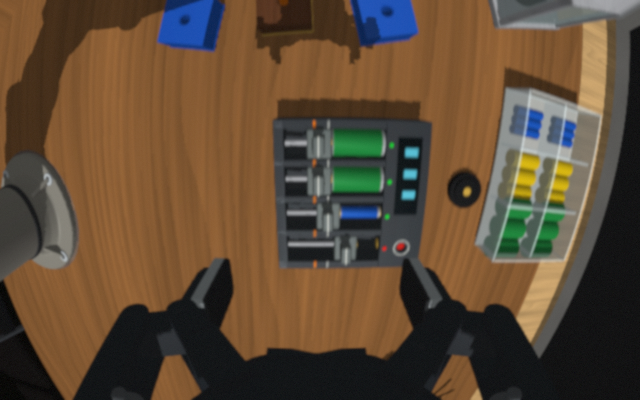

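```bash
python3 - <<'E'
from h import *
z=np.load('w1.npz'); im,W=z['im'],z['W']; I=im.astype(int)
v,u=np.mgrid[:400,:640]; Z=W[...,2]
print('table',np.nanmedian(Z[100:200,200:260]), 'deck',np.nanmedian(Z[225:232,395:410]), Z[247,401])
m=(u>265)&(u<440)&(v>105)&(v<280)&(Z>.038)&(Z<.052); p=W[m]
print(cv2.minAreaRect((p[:,:2]*1000).astype(np.float32)))
red=(I[...,0]>150)&(I[...,1]<90)&(I[...,2]<90)&(u>393)&(u<412)&(v>235)&(v<260)
wh=(I.min(-1)>140)&(u>388)&(u<415)&(v>233)&(v<262)
for m in(red,wh): print(m.sum(),u[m].mean(),v[m].mean(),np.nanmean(W[m],0))
mm=(u>220)&(u<340)&(v<40)&(abs(Z-.045)<.005); p=W[mm]; print('stand',np.nanmin(p,0),np.nanmax(p,0))
t=np.load('top0.npz'); I=t['im'].astype(int); red=(I[...,0]>170)&(I[...,1]<90)&(I[...,2]<90)&(abs(u-299)<6)&(abs(v-161)<5)
print('top red',red.sum(),np.nanmean(t['W'][red],0))
E
```

```text
table -0.0009468324781542192 deck 0.04425458873579688 0.03777358488115565
((575.7105712890625, 89.71613311767578), (186.18704223632812, 191.62762451171875), 4.881651878356934)
33 400.030303030303 245.57575757575756 [0.64749462 0.03200608 0.04027606]
0 nan nan [nan nan nan]
stand [0.44444772 0.2808774  0.04022199] [0.50966326 0.31883504 0.04976054]
top red 6 [0.64449636 0.02955673 0.0390612 ]<stdin>:9: RuntimeWarning: Mean of empty slice.
  ret = ret.dtype.type(ret / rcount)
<stdin>:9: RuntimeWarning: Mean of empty slice
```

```bash
python3 - <<'E'
from h import *
z=np.load('w1.npz'); W=z['W']
for v,u in((246,400),(150,300),(250,346)): print(u,v,W[v,u],proj(W[v,u]),z['d'][v,u])
E
```

```text
400 246 [0.64828663 0.03041809 0.03825052] [[397.97348325 253.50528646]] 0.39439285
300 150 [0.50807459 0.13918349 0.01117893] [[299.90860338 157.8477509 ]] 0.38174054
346 250 [nan nan nan] [[nan nan]] 0.0
```

```bash
python3 -c "
from h import *
delta([.4735,.316,.21],94.85)"
```

```text
tcp [0.5291 0.1295 0.2519] clk 2.15 w 0.0851 F [-0.6  6.9  1.6] q [ 0.17  0.31 -0.63  1.81  0.19  1.08 -0.43]
shift [190.7 -37.4  43.3] turn [ 0.001 -0.007  0.012]
```

Emit:
{"api": "play_rows", "payload": {"deltas": [[85, [50, -10, 10], [0, 0, 0]], [85, [100, -20, 20], [0, 0, 0]], [85, [150, -30, 32], [0, 0, 0.01]], [85, [180, -36, 41], [0, 0, 0.01]], [85, [190.7, -37.4, 43.3], [0, -0.007, 0.012]], [85, [190.7, -37.4, 43.3], [0, -0.007, 0.012]], [85, [190.7, -37.4, 43.3], [0, -0.007, 0.012]]]}}

```text
clock: 3.02
tcp_pos: [0.4746, 0.3143, 0.2101]
orientation: [2.127, 2.31, 0.001]
contact_force: [0.5, -0.2, -0.1]
grip_width: 0.0848
```

```bash
python3 - <<'E'
from h import *
delta([.474,.316,.21],94.85)
print(np.abs(r.get_obs()['qvel']).max())
im,d,W=wrist(); np.savez('w2',im=im,d=d,W=W); save('w2',im)
v,u=np.mgrid[:400,:640]; Z=W[...,2]; I=im.astype(int)
pb=proj([.474,.316,.045])[0]; print(pb, proj([.474,.316,.146]))
m=(abs(u-pb[0])<70)&(abs(v-pb[1])<60)&(abs(Z-.045)<.004); p=W[m]; print(cv2.minAreaRect((p[:,:2]*1000).astype(np.float32)))
m=(I[...,0]>130)&(I[...,0]-I[...,1]>60)&(I[...,2]<90)&(Z>.06)&(Z<.16)&(abs(u-pb[0])<60); p=W[m]
p=p[np.argsort(p[:,2])]; print(len(p)); print(p[::max(1,len(p)//10)].round(4))
E
```

```text
tcp [0.4746 0.3143 0.2101] clk 3.02 w 0.0848 F [ 0.5 -0.2 -0.1] q [-0.17  0.4  -0.67  1.8   0.29  1.04 -0.87]
shift [ 1.7 -0.5  0.1] turn [ 0.001  0.001 -0.002]
0.0056850336762224105
[315.47441853 179.3172105 ] [[315.50821351 215.43561638]]
((475.503662109375, 315.7680358886719), (62.19617462158203, 62.815250396728516), 7.167611598968506)
51
[[0.48   0.3181 0.1412]
 [0.4717 0.3136 0.1436]
 [0.4785 0.3184 0.1445]
 [0.4801 0.3163 0.1447]
 [0.4791 0.3194 0.1448]
 [0.4723 0.315  0.1449]
 [0.4716 0.3151 0.1452]
 [0.4783 0.3203 0.1453]
 [0.4795 0.315  0.1454]
 [0.4733 0.32   0.1458]
 [0.4785 0.3177 0.1466]]
```

View pics/w2.png

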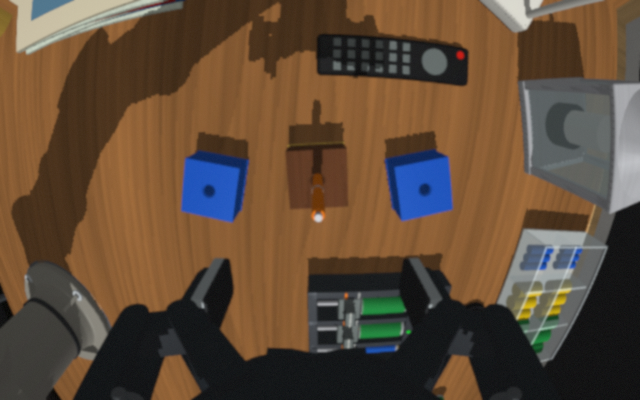

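The wrist view shows the pen top at (318,217) over the brown stand, midway between the pads, with the blue blocks clear. Descending to grip.

Emit:
{"api": "play_rows", "payload": {"deltas": [[85, [1, 0.6, 40], [0, 0, 0]], [85, [2.1, 1.2, 80], [0, 0, 0]], [85, [2.1, 1.2, 112], [0, 0, 0]], [85, [2.1, 1.2, 123], [0, 0, 0]], [85, [2.1, 1.2, 123], [0, 0, 0]], [40, [2.1, 1.2, 123], [0, 0, 0]], [20, [2.1, 1.2, 123], [0, 0, 0]]], "squeeze": 25}}

```text
clock: 3.95
tcp_pos: [0.4766, 0.3169, 0.0884]
orientation: [2.127, 2.309, 0.004]
contact_force: [-0.1, 0.9, -0.3]
grip_width: 0.0504
```

Emit:
{"api": "play_rows", "payload": {"deltas": [[14, [0, 0, 0], [0, 0, 0]], [8, [0, 0, 0], [0, 0, 0]], [4, [0, 0, 0], [0, 0, 0]], [4, [0, 0, 0], [0, 0, 0]], [4, [0, 0, 0], [0, 0, 0]]], "squeeze": 25}}

```text
clock: 4.58
tcp_pos: [0.4769, 0.3171, 0.0887]
orientation: [2.127, 2.309, 0.006]
contact_force: [0.4, -0.1, 3.8]
grip_width: 0.0094
```

```bash
python3 - <<'E'
from h import *
delta([.4756,.3165,.087],94.85)
im,d,W=wrist(); np.savez('w3',im=im,d=d,W=W); save('w3',im[100:400,170:470])
print(proj([[.4756,.3165,.146],[.4756,.3165,.045]]))
E
```

```text
tcp [0.4769 0.3171 0.0887] clk 4.58 w 0.0094 F [ 0.4 -0.1  3.8] q [-0.24  0.56 -0.6   1.89  0.42  0.82 -0.98]
shift [-0.5 -1.3  1.7] turn [ 0.004 -0.001 -0.003]
[[313.824794   340.24013236]
 [314.08287742 230.10292795]]
```

View pics/w3.png

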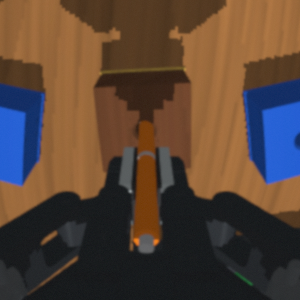

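The pen is pinched between the pads and upright (barrel at about (147,150–240) in the crop), opening 9.4 mm. Lifting.

Emit:
{"api": "play_rows", "payload": {"deltas": [[4, [0, 0, 0], [0, 0, 0]], [4, [0, 0, -10], [0, 0, 0]], [4, [0, 0, -25], [0, 0, 0]], [4, [0, 0, -45], [0, 0, 0]], [4, [0, 0, -70], [0, 0, 0]], [4, [0, 0, -95], [0, 0, 0]], [4, [0, 0, -105], [0, 0, 0]], [4, [0, 0, -105], [0, 0, 0]]], "squeeze": 50}}

```text
clock: 5.62
tcp_pos: [0.4767, 0.3172, 0.1946]
orientation: [2.127, 2.308, 0.008]
contact_force: [-0.0, -0.1, -0.0]
grip_width: 0.0085
```

```bash
python3 - <<'E'
from h import *
delta([.6472,.0305,.15],94.85)
im,d,W=cloud('side'); I=im.astype(int); v,u=np.mgrid[:400,:640]
o=r.get_obs()['tcp_pos']; near=np.hypot(W[...,0]-o[0],W[...,1]-o[1])<.03
m=near&(I[...,0]>130)&(I[...,0]-I[...,1]>50)&(I[...,2]<90)&(W[...,2]>.08)
p=W[m]; print(len(p),p.min(0),p.max(0)); 
save('s2',cv2.resize(im[150:330,230:430],None,fx=3.5,fy=3.3,interpolation=cv2.INTER_CUBIC))
m=near&(W[...,2]>.06)&(W[...,2]<.2);p=W[m];i=np.argsort(p[:,2]);print(p[i][:16].round(4))
E
```

```text
tcp [0.4767 0.3172 0.1946] clk 5.62 w 0.0085 F [-0.  -0.1 -0. ] q [-0.18  0.42 -0.66  1.81  0.31  1.01 -0.88]
shift [-299.7  146.3   45.1] turn [ 0.006 -0.001 -0.003]
143 [0.47203137 0.30697908 0.14292606] [0.48256043 0.32283738 0.2514376 ]
[[0.4768 0.3184 0.1125]
 [0.4747 0.3182 0.1127]
 [0.477  0.3178 0.1148]
 [0.4749 0.3176 0.115 ]
 [0.4746 0.3194 0.1196]
 [0.4765 0.3203 0.12  ]
 [0.4771 0.3174 0.1201]
 [0.4747 0.3186 0.1217]
 [0.477  0.3185 0.124 ]
 [0.4748 0.3184 0.1243]
 [0.4771 0.3176 0.126 ]
 [0.4747 0.319  0.1278]
 [0.4768 0.3194 0.1305]
 [0.4746 0.3198 0.1313]
 [0.4727 0.3189 0.1337]
 [0.4747 0.3196 0.1339]]
```

View pics/s2.png

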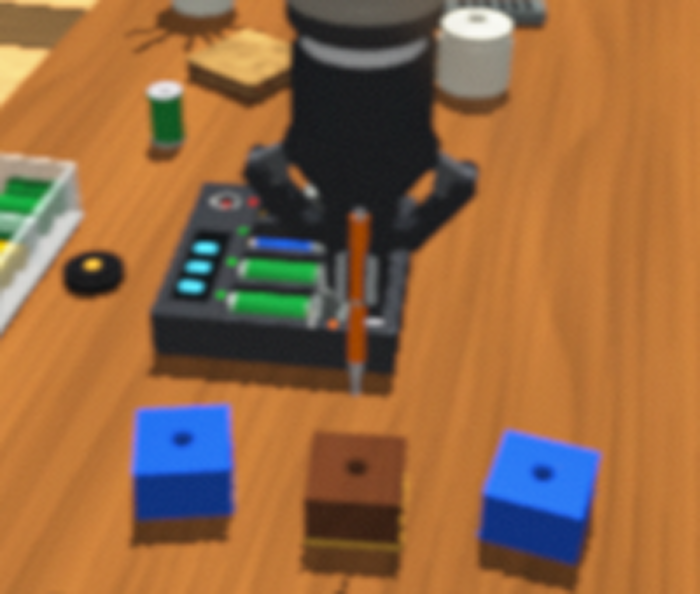

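Side view: the pen hangs straight, tip at crop (357,390) and z≈0.112, as computed. Stand empty, everything else in place. Moving over the reset recess.

Emit:
{"api": "play_rows", "payload": {"deltas": [[4, [-30, 15, 0], [0, 0, 0]], [4, [-75, 37, 0], [0, 0, 0]], [4, [-125, 61, 0], [0, 0, 0]], [4, [-175, 85, 0], [0, 0, 0]], [4, [-225, 110, 0], [0, 0, 0]], [4, [-270, 132, 10], [0, 0, 0]], [4, [-299.7, 146.3, 25], [0.006, 0, 0]], [4, [-299.7, 146.3, 35], [0.006, 0, 0]]]}}

```text
clock: 6.68
tcp_pos: [0.6469, 0.0257, 0.1565]
orientation: [-2.134, -2.302, 0.007]
contact_force: [-0.3, -0.2, -0.6]
grip_width: 0.0089
```

Emit:
{"api": "play_rows", "payload": {"deltas": [[4, [0, 0, 0], [0, 0, 0]], [4, [0, 0, 0], [0, 0, 0]]]}}

```text
clock: 6.92
tcp_pos: [0.6463, 0.0269, 0.1563]
orientation: [-2.131, -2.304, 0.007]
contact_force: [-0.1, -0.8, 1.0]
grip_width: 0.0088
```

```bash
python3 - <<'E'
from h import *
delta([.6472,.0305,.15],94.85)
im,d,W=wrist(); np.savez('w4',im=im,d=d,W=W)
o=r.get_obs()['tcp_pos']; print(proj([[o[0],o[1],o[2]-.0827],[.6472,.0305,.045]]))
im2,d2,W2=cloud('side'); np.savez('s4',im=im2,W=W2)
I=im2.astype(int); near=np.hypot(W2[...,0]-o[0],W2[...,1]-o[1])<.03
m=near&(I[...,0]>130)&(I[...,0]-I[...,1]>50)&(I[...,2]<90)&(W2[...,2]>.09); p=W2[m]
print('tilt x,y per z',np.polyfit(p[:,2],p[:,:2],1)[0])
im3,_,W3=cloud('top'); np.savez('t4',im=im3,W=W3)
a=cv2.resize(im[140:400,240:440],None,fx=2,fy=2,interpolation=cv2.INTER_CUBIC)
b=cv2.resize(im2[170:270,260:360],(400,400),interpolation=cv2.INTER_CUBIC)
c=np.zeros((520,800,3),np.uint8); c[:520,:400]=a; c[:400,400:]=b; save('c4',c)
E
```

```text
tcp [0.6463 0.0269 0.1563] clk 6.92 w 0.0088 F [-0.1 -0.8  1. ] q [ 0.25  0.57 -0.55  1.66  0.33  1.01 -0.33]
shift [3.5 1.3 6.3] turn [-0.006  0.001 -0.007]
[[316.73528058 208.75899707]
 [317.88344367 193.37023341]]
tilt x,y per z [-0.0536096  -0.02686855]
```

View pics/c4.png

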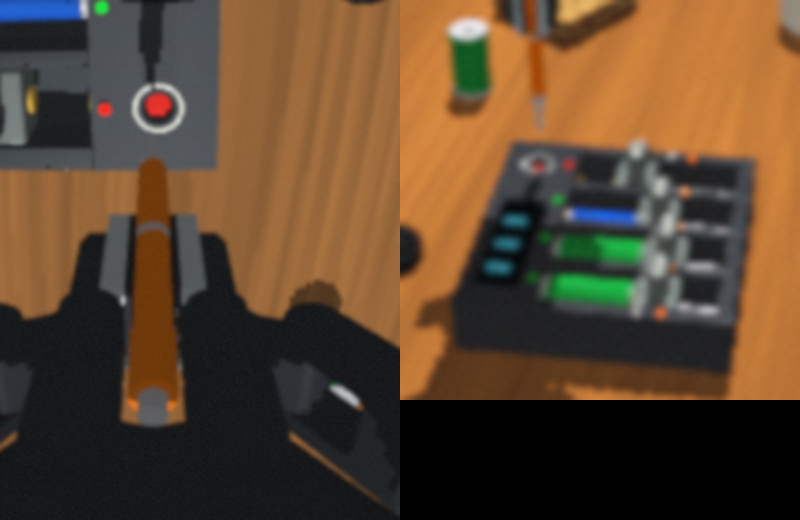

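```bash
python3 - <<'E'
from h import *
z=np.load('w4.npz'); W=z['W']; np.set_printoptions(suppress=True,precision=4)
o=r.get_obs()['tcp_pos']; print(o)
for v in range(190,350,6):
    row=W[v,300:332]; g=~np.isnan(row[:,2])&(row[:,2]>.055)&(np.hypot(row[:,0]-o[0],row[:,1]-o[1])<.03)
    print(v,g.sum(),row[g].mean(0) if g.any() else '',z['im'][v,316],W[v,316])
I=z['im'].astype(int);v,u=np.mgrid[:400,:640]
m=(I.min(-1)>150)&(abs(u-319)<18)&(abs(v-194)<18); print('ring',m.sum(),u[m].min(),u[m].max(),v[m].min(),v[m].max(),np.nanmean(W[m],0))
# ring centre by ray to z=.045
s=np.load('s4.npz');Ws=s['W'];n=np.hypot(Ws[...,0]-o[0],Ws[...,1]-o[1])<.03
p=Ws[n&(Ws[...,2]>.055)&(Ws[...,2]<.14)];print(p[np.argsort(p[:,2])][:40:2])
E
```

```text
[0.6469 0.0269 0.1572]
190 0  [225  50  43] [0.6451 0.0315 0.0387]
196 0  [217  49  44] [0.6455 0.0263 0.0398]
202 0  [94 98 99] [0.6458 0.0223 0.0443]
208 5 [0.6455 0.028  0.075 ] [88 90 91] [0.6455 0.0285 0.0763]
214 4 [0.6456 0.0277 0.0869] [88 89 91] [nan nan nan]
220 11 [0.6449 0.0298 0.1037] [111  62  24] [0.6455 0.0311 0.1067]
226 15 [0.6456 0.0297 0.1137] [113  59  13] [0.6455 0.0309 0.1163]
232 15 [0.6457 0.0299 0.1235] [112  58  14] [0.6456 0.0306 0.1249]
238 16 [0.6454 0.0297 0.1317] [111  57   8] [0.6456 0.0306 0.1335]
244 17 [0.6457 0.0298 0.1399] [112  56   6] [0.6457 0.0311 0.1423]
250 32 [0.6453 0.0337 0.1545] [107  67  47] [0.6457 0.0312 0.1498]
256 32 [0.6453 0.0338 0.1612] [112  58  17] [0.6458 0.0305 0.1552]
262 32 [0.6454 0.0336 0.167 ] [112  58  10] [0.6458 0.0301 0.1608]
268 32 [0.6454 0.0334 0.1723] [112  57   9] [0.6458 0.031  0.1682]
274 32 [0.6455 0.0332 0.1773] [114  60  15] [0.6459 0.0301 0.1722]
280 32 [0.6455 0.0334 0.1826] [111  57   9] [0.6458 0.0312 0.1792]
286 32 [0.6456 0.0328 0.1864] [111  56   8] [0.6459 0.0308 0.1834]
292 32 [0.6457 0.0314 0.189
[... 465 characters left out ...]
.2113] [100  80  72] [0.6462 0.0288 0.2126]
340 28 [0.6462 0.0261 0.213 ] [87 87 89] [0.6462 0.0292 0.2162]
346 16 [0.646  0.0266 0.2168] [94 93 96] [0.6463 0.0273 0.2175]
ring 173 306 331 182 206 [0.6478 0.0294 0.0442]
[[0.6437 0.0283 0.0767]
 [0.643  0.0293 0.0844]
 [0.6461 0.0284 0.0902]
 [0.6454 0.03   0.0948]
 [0.6427 0.0285 0.0976]
 [0.6417 0.031  0.1026]
 [0.6437 0.0341 0.1043]
 [0.6477 0.0305 0.1049]
 [0.6482 0.0288 0.1072]
 [0.639  0.0294 0.1088]
 [0.6398 0.0264 0.1102]
 [0.6412 0.0313 0.113 ]
 [0.6394 0.0271 0.1141]
 [0.6467 0.0324 0.1163]
 [0.6407 0.0323 0.117 ]
 [0.6398 0.025  0.1194]
 [0.6459 0.0342 0.1208]
 [0.6411 0.0303 0.1224]
 [0.642  0.0269 0.1236]
 [0.6439 0.0301 0.1253]]
```

```bash
python3 -c "
from h import *
delta([.6486,.0302,.133],94.85)"
```

```text
tcp [0.6469 0.0269 0.1572] clk 7.08 w 0.0087 F [0.3 0.2 0.4] q [ 0.25  0.57 -0.55  1.66  0.33  1.01 -0.33]
shift [ 3.2  2.  24.2] turn [-0.004  0.001 -0.007]
```

Emit:
{"api": "play_rows", "payload": {"deltas": [[4, [1.6, 1, 8], [-0.004, 0, 0]], [4, [3.2, 2, 18], [-0.004, 0, 0]], [4, [3.2, 2, 24.2], [-0.004, 0, 0]], [4, [3.2, 2, 24.2], [-0.004, 0, 0]], [4, [3.2, 2, 24.2], [-0.004, 0, 0]]]}}

```text
clock: 7.7
tcp_pos: [0.6487, 0.0301, 0.133]
orientation: [2.133, 2.305, -0.0]
contact_force: [0.3, 0.6, -0.6]
grip_width: 0.0084
```

```bash
python3 - <<'E'
from h import *
np.set_printoptions(suppress=True,precision=4)
delta([.6486,.0302,.133],94.85)
im,d,W=wrist(); I=im.astype(int);v,u=np.mgrid[:400,:640]
c=proj([.6478,.0294,.045])[0];print(c)
save('w5',cv2.resize(im[140:260,256:376],None,fx=4.5,fy=4.5,interpolation=cv2.INTER_CUBIC))
for vv in range(200,250,4):
    row=W[vv,300:336]; g=(row[:,2]>.05)&(row[:,2]<.1); print(vv,g.sum(),row[g].mean(0) if g.any() else '')
m=(I.min(-1)>150)&(abs(u-c[0])<22)&(abs(v-c[1])<22); print('ring',m.sum(),u[m].min(),u[m].max(),v[m].min(),v[m].max(),np.nanmean(W[m],0))
E
```

```text
tcp [0.6487 0.0301 0.133 ] clk 7.7 w 0.0084 F [ 0.3  0.6 -0.6] q [ 0.24  0.59 -0.54  1.68  0.35  0.97 -0.35]
shift [ 0.1 -0.1  0. ] turn [ 0.     0.001 -0.007]
[314.9013 207.1823]
200 0 
204 0 
208 5 [0.6484 0.0313 0.0519]
212 4 [0.6488 0.0312 0.06  ]
216 7 [0.6483 0.0323 0.0712]
220 11 [0.6476 0.0329 0.08  ]
224 15 [0.6483 0.0334 0.0882]
228 15 [0.6483 0.0332 0.0942]
232 7 [0.648  0.0324 0.0986]
236 0 
240 0 
244 0 
248 0 
ring 200 301 328 194 218 [0.6474 0.0303 0.0442]
```

View pics/w5.png

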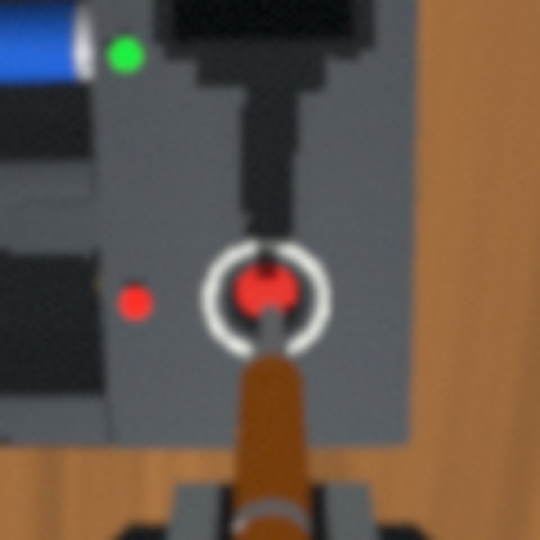

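The tip shows at crop (271,310), just inside the ring centred at (266,300), so it's within about 1 mm. Pressing in steps while watching the force.

Emit:
{"api": "play_rows", "payload": {"deltas": [[4, [0.5, -0.8, 4], [0, 0, 0]], [4, [0.5, -0.8, 9], [0, 0, 0]], [4, [0.5, -0.8, 12], [0, 0, 0]], [4, [0.5, -0.8, 13], [0, 0, 0]], [4, [0.5, -0.8, 14], [0, 0, 0]]]}}

```text
clock: 8.38
tcp_pos: [0.6482, 0.0306, 0.1196]
orientation: [2.133, 2.305, 0.0]
contact_force: [-1.7, -0.3, 6.4]
grip_width: 0.0087
```

```bash
python3 -c "
from h import *
delta([.6479,.0306,.1197],94.85)"
```

```text
tcp [0.6482 0.0306 0.1196] clk 8.38 w 0.0087 F [-1.7 -0.3  6.4] q [ 0.23  0.61 -0.53  1.69  0.36  0.95 -0.36]
shift [-0.  -0.3 -0.1] turn [ 0.001  0.001 -0.007]
```

Emit:
{"api": "play_rows", "payload": {"deltas": [[4, [0, 0, 0.8], [0, 0, 0]], [4, [0, 0, 0.8], [0, 0, 0]], [4, [0, 0, 0.8], [0, 0, 0]], [4, [0, 0, 0.8], [0, 0, 0]]]}}

```text
clock: 8.88
tcp_pos: [0.6483, 0.0307, 0.1196]
orientation: [2.133, 2.304, 0.001]
contact_force: [-2.1, -0.5, 6.3]
grip_width: 0.0084
```

Emit:
{"api": "play_rows", "payload": {"deltas": [[4, [0, 0, -6], [0, 0, 0]], [4, [0, 0, -20], [0, 0, 0]], [4, [0, 0, -45], [0, 0, 0]], [4, [0, 0, -70], [0, 0, 0]], [4, [0, 0, -75], [0, 0, 0]]]}}

```text
clock: 9.5
tcp_pos: [0.6494, 0.0311, 0.1971]
orientation: [2.131, 2.302, 0.005]
contact_force: [0.4, -0.6, -0.4]
grip_width: 0.0088
```

```bash
python3 - <<'E'
from h import *
delta([.4769,.3171,.195],94.85)
im,d,W=wrist();np.savez('w6',im=im,d=d,W=W)
o=r.get_obs()['tcp_pos'];v,u=np.mgrid[:400,:640]
tip=proj([o[0],o[1],o[2]-.0827])[0];print(tip)
for vv in range(200,250,4):
    row=W[vv,300:332]; g=(np.hypot(row[:,0]-o[0],row[:,1]-o[1])<.015)&(row[:,2]>.09); print(vv,g.sum(),(row[g].mean(0)-o).round(4) if g.any() else '')
t=np.load('w1.npz')['im']; I=im.astype(int)
p=proj([.5782+.0440*.9964+.066*.0846,.0899+.044*.0846-.066*.9964,.045])[0]; print('light px',p)
a,b=p.astype(int); print(I[b-12:b+13:3,a-12:a+13:3].tolist())
E
```

```text
tcp [0.6494 0.0311 0.1971] clk 9.5 w 0.0088 F [ 0.4 -0.6 -0.4] q [ 0.25  0.53 -0.56  1.63  0.31  1.07 -0.32]
shift [ 298.4 -149.9    1. ] turn [ 0.005  0.001 -0.007]
[315.78594445 208.70673295]
200 0 
204 0 
208 5 [ 0.0006  0.0014 -0.0803]
212 6 [ 0.0002  0.0009 -0.073 ]
216 6 [ 0.      0.0027 -0.0604]
220 11 [-0.0004  0.0032 -0.0517]
224 15 [ 0.0002  0.0034 -0.0443]
228 15 [ 0.0002  0.0033 -0.038 ]
232 15 [ 0.0002  0.0032 -0.0322]
236 16 [-0.0001  0.0028 -0.0271]
240 16 [-0.0002  0.0036 -0.02  ]
244 17 [ 0.0001  0.0031 -0.0158]
248 32 [-0.0005  0.0068 -0.0037]
light px [293.6701753  186.02026942]
[[[70, 74, 78], [73, 77, 80], [74, 78, 82], [74, 78, 82], [74, 78, 82], [74, 78, 82], [74, 79, 83], [74, 79, 83], [74, 78, 81]], [[68, 72, 75], [71, 73, 73], [74, 77, 81], [74, 77, 82], [75, 79, 82], [74, 79, 82], [74, 79, 83], [75, 79, 84], [110, 113, 114]], [[46, 48, 49], [78, 74, 66], [74, 78, 82], [74, 77, 83], [75, 79, 83], [77, 79, 84], [74, 77, 83], [94, 98, 100], [163, 166, 162]], [[33, 33, 33], [90, 84, 67], [87, 75, 78], [157, 59, 62], [98, 75, 79], [76, 79, 83], [76, 80, 84], [134, 136, 134], [121, 123, 122]], [[30, 34, 34], [82, 76, 65], [146, 69, 69], [238, 41, 33], [158, 70, 71], [76, 79, 83], [76, 80, 82], [140, 142, 140], [115, 119, 117]], [[27, 32, 33], [53, 57, 59], [86, 78, 81], [139, 74, 76], [86, 77, 80], [76, 79, 83], [76, 80, 83], [110, 113, 113], [156, 160, 156]], [[28, 30, 32], [50, 54, 57], [75, 80, 84], [73, 78, 82], [76, 80, 84], [75, 80, 83], [76, 81, 84], [79, 83, 87], [155, 158, 155]], [[28, 29, 31], [48, 52, 53], [74, 78, 82], [74, 79, 83], [74, 80, 82], [76, 81, 83], [75, 79, 83], [76, 80, 84], [82, 86, 90]], [[25, 27, 29], [43, 45, 49], [76, 79, 83], [75, 80, 84], [75, 79, 84], [77, 80, 85], [76, 81, 86], [77, 81, 85], [77, 80, 85]]]
```

Force peaked at 6.3 N, well above the 3.5 N that full travel takes, and the pen did not slip. The button is therefore bottomed, held for about 0.55 s. Back to the stand.

Emit:
{"api": "play_rows", "payload": {"deltas": [[4, [25, -12, 1], [0, 0, 0]], [4, [70, -35, 1], [0, 0, 0]], [4, [120, -60, 1], [0.005, 0, -0.007]], [4, [170, -85, 1], [0.005, 0, -0.007]], [4, [220, -110, 1], [0.005, 0, -0.007]], [4, [265, -133, 1], [0.005, 0, -0.007]], [4, [290, -146, 1], [0.005, 0, -0.007]], [4, [298, -150, 1], [0.005, 0, -0.007]]]}}

```text
clock: 10.55
tcp_pos: [0.4747, 0.318, 0.1937]
orientation: [-2.122, -2.316, 0.004]
contact_force: [0.2, -0.8, -1.1]
grip_width: 0.0086
```

Emit:
{"api": "play_rows", "payload": {"deltas": [[4, [0, 0, 0], [0, 0, 0]], [4, [0, 0, 0], [0, 0, 0]], [4, [0, 0, 0], [0, 0, 0]]]}}

```text
clock: 10.92
tcp_pos: [0.4756, 0.3166, 0.1935]
orientation: [-2.125, -2.314, 0.004]
contact_force: [0.2, -0.2, -0.6]
grip_width: 0.0089
```

```bash
python3 - <<'E'
from h import *
delta([.4766,.3169,.137],94.85)
im,d,W=wrist();Z=W[...,2];v,u=np.mgrid[:400,:640];o=r.get_obs()['tcp_pos']
c=proj([.4755,.316,.045])[0]
m=(abs(u-c[0])<70)&(abs(v-c[1])<60)&(abs(Z-.045)<.004); p=W[m]; print(cv2.minAreaRect((p[:,:2]*1000).astype(np.float32)))
for vv in range(200,244,4):
    row=W[vv,300:332]; g=(np.hypot(row[:,0]-o[0],row[:,1]-o[1])<.015)&(row[:,2]>.09); print(vv,g.sum(),(row[g].mean(0)-o).round(4) if g.any() else '')
E
```

```text
tcp [0.4756 0.3166 0.1935] clk 10.93 w 0.0089 F [ 0.2 -0.2 -0.6] q [-0.18  0.43 -0.66  1.81  0.31  1.01 -0.88]
shift [ 0.3  1.1 56.5] turn [-0.002  0.002  0.001]
((475.7159118652344, 316.1068115234375), (62.84197235107422, 63.200042724609375), 7.758178234100342)
200 0 
204 0 
208 5 [-0.0003  0.0007 -0.0816]
212 5 [-0.0003  0.0006 -0.0732]
216 6 [-0.0007  0.0018 -0.062 ]
220 11 [-0.0011  0.0027 -0.0524]
224 15 [-0.0004  0.0029 -0.045 ]
228 15 [-0.0004  0.0028 -0.0388]
232 15 [-0.0004  0.0026 -0.033 ]
236 15 [-0.0004  0.0026 -0.0274]
240 16 [-0.0007  0.0028 -0.0214]
```

Emit:
{"api": "play_rows", "payload": {"deltas": [[4, [0.2, 0.5, 15], [0, 0, 0]], [4, [0.3, 0.9, 35], [0, 0, 0]], [4, [0.3, 0.9, 50], [0, 0, 0]], [4, [0.3, 0.9, 60], [0, 0, 0]], [4, [0.3, 0.9, 68], [0, 0, 0]], [4, [0.3, 0.9, 75], [0, 0, 0]], [4, [0.3, 0.9, 80], [0, 0, 0]], [4, [0.3, 0.9, 84], [0, 0, 0]]]}}

```text
clock: 11.98
tcp_pos: [0.4764, 0.3171, 0.1095]
orientation: [-2.124, -2.314, 0.004]
contact_force: [0.3, 0.1, -0.4]
grip_width: 0.0087
```

```bash
python3 -c "
from h import *
delta([.4765,.317,.0892],94.85)"
```

```text
tcp [0.4764 0.3171 0.1095] clk 11.97 w 0.0087 F [ 0.3  0.1 -0.4] q [-0.22  0.53 -0.61  1.88  0.39  0.86 -0.95]
shift [-0.1  0.2 20.3] turn [-0.002  0.001  0.001]
```

Tip is about 27 mm above the table inside the hole with no contact. Continuing down.

Emit:
{"api": "play_rows", "payload": {"deltas": [[4, [0, 0, 4], [0, 0, 0]], [4, [0, 0, 8], [0, 0, 0]], [4, [0, 0, 12], [0, 0, 0]], [4, [0, 0, 15], [0, 0, 0]], [4, [0, 0, 18], [0, 0, 0]], [4, [0, 0, 19.5], [0, 0, 0]], [4, [0, 0, 19.5], [0, 0, 0]]]}}

```text
clock: 12.85
tcp_pos: [0.4763, 0.3171, 0.0899]
orientation: [-2.124, -2.314, 0.004]
contact_force: [0.9, 0.1, 0.7]
grip_width: 0.0087
```

Emit:
{"api": "play_rows", "payload": {"deltas": [[4, [0, 0, 0.8], [0, 0, 0]], [4, [0, 0, 0.8], [0, 0, 0]], [14, [0, 0, 0.8], [0, 0, 0]], [25, [0, 0, 0.8], [0, 0, 0]], [50, [0, 0, 0.8], [0, 0, 0]], [85, [0, 0, 0.8], [0, 0, 0]], [85, [0, 0, 0.8], [0, 0, 0]], [85, [0, 0, 0.8], [0, 0, 0]]]}}

```text
clock: 13.85
tcp_pos: [0.4763, 0.3171, 0.0891]
orientation: [-2.124, -2.314, 0.004]
contact_force: [-0.1, -1.3, 0.2]
grip_width: 0.085
```

Emit:
{"api": "play_rows", "payload": {"deltas": [[85, [0, 0, 0], [0, 0, 0]], [85, [0, 0, -15], [0, 0, 0]], [85, [0, 0, -45], [0, 0, 0]], [85, [0, 0, -80], [0, 0, 0]], [85, [0, 0, -115], [0, 0, 0]], [85, [0, 0, -125], [0, 0, 0]], [85, [0, 0, -125], [0, 0, 0]]]}}

```text
clock: 14.72
tcp_pos: [0.4767, 0.3174, 0.2148]
orientation: [2.124, 2.314, -0.002]
contact_force: [-0.1, -0.2, -1.0]
grip_width: 0.0852
```

```bash
python3 - <<'E'
from h import *
delta([.57,.025,.15],94.85)
im,d,W=wrist(); save('w7',im[60:360,120:520])
for n in ('side',):
    i2,d2,W2=cloud(n); I=i2.astype(int); m=(np.hypot(W2[...,0]-.475,W2[...,1]-.317)<.03)&(I[...,0]>120)&(I[...,0]-I[...,1]>50)&(I[...,2]<90)&(W2[...,2]>.05); p=W2[m]; print(n,len(p),p.min(0),p.max(0),np.polyfit(p[:,2],p[:,:2],1)[0])
I=im.astype(int);m=(np.hypot(W[...,0]-.475,W[...,1]-.317)<.03)&(I[...,0]>120)&(I[...,0]-I[...,1]>50)&(I[...,2]<90)&(W[...,2]>.06); p=W[m];print(len(p),p.mean(0),p.max(0))
E
```

```text
tcp [0.4767 0.3174 0.2148] clk 14.72 w 0.0852 F [-0.1 -0.2 -1. ] q [-0.17  0.41 -0.67  1.79  0.29  1.05 -0.86]
shift [-299.2   68.1   65.1] turn [-0.001  0.001  0.001]
side 157 [0.46025908 0.31482086 0.05008947] [0.49783341 0.33482671 0.29308672] [0.01824097 0.02756123]
55 [0.47512362 0.31749621 0.14477622] [0.47964104 0.32019954 0.14683366]
```

View pics/w7.png

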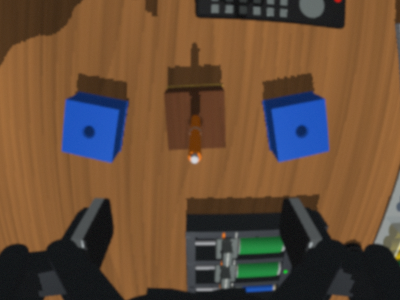

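The pen is back upright in the brown stand (top at crop (195,157), z 0.146, as at the start), and the blue blocks are untouched. Moving over the slide grip.

Emit:
{"api": "play_rows", "payload": {"deltas": [[60, [-40, 9, 0], [0, 0, 0]], [45, [-90, 20, 5], [0, 0, 0]], [45, [-140, 32, 20], [0, 0, 0]], [45, [-190, 44, 35], [0, 0, 0]], [45, [-240, 56, 50], [0, 0, 0]], [45, [-280, 67, 60], [0, 0, 0]], [45, [-299, 72, 65], [0, 0, 0]], [45, [-300, 72, 65], [0, 0, 0]]]}}

```text
clock: 15.82
tcp_pos: [0.5727, 0.0232, 0.1475]
orientation: [-2.125, -2.311, 0.008]
contact_force: [0.9, 0.1, -0.6]
grip_width: 0.045
```

Emit:
{"api": "play_rows", "payload": {"deltas": [[45, [0, 0, 0], [0, 0, 0]], [45, [0, 0, 0], [0, 0, 0]]]}}

```text
clock: 16.08
tcp_pos: [0.5724, 0.0253, 0.148]
orientation: [-2.121, -2.314, 0.007]
contact_force: [1.2, -0.4, 0.4]
grip_width: 0.0451
```

```bash
python3 - <<'E'
from h import *
delta([.5739,.0233,.09],94.85)
im,d,W=wrist();np.savez('w8',im=im,W=W)
Z=W[...,2]; m=(abs(Z-.0645)<.005)&(np.hypot(W[...,0]-.574,W[...,1]-.0233)<.03); p=W[m]; print(m.sum(),cv2.minAreaRect((p[:,:2]*1000).astype(np.float32)),p.mean(0),p.min(0),p.max(0))
print(proj([[.5739,.0233,.065],[.5361,.0201,.045]]))
save('w8',cv2.resize(im[120:320,220:420],None,fx=3,fy=3,interpolation=cv2.INTER_CUBIC))
E
```

```text
tcp [0.5724 0.0253 0.148 ] clk 16.07 w 0.0451 F [ 1.2 -0.4  0.4] q [ 0.28  0.47 -0.56  1.85  0.31  0.92 -0.33]
shift [-2.1  1.6 58. ] turn [-0.005  0.001  0.002]
445 ((573.927734375, 23.994966506958008), (13.582525253295898, 21.888246536254883), 4.8776164054870605) [0.57380069 0.02452153 0.0633978 ] [0.56668588 0.01305746 0.05950733] [0.58139549 0.03518846 0.06621002]
[[318.38400511 210.7410176 ]
 [273.19958503 202.17703252]]
```

View pics/w8.png

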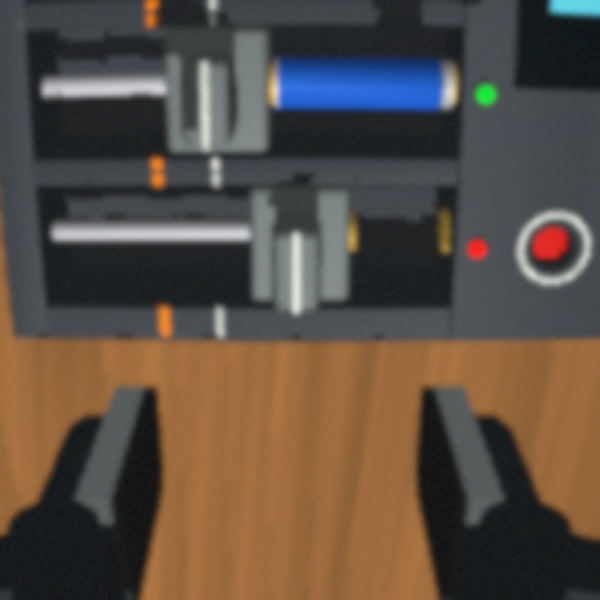

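The grip's white line is at crop (297,272), centred between the pads. The orange D marks are at (164,320) and (157,172). Computing the marks' world position, then descending.

```bash
python3 - <<'E'
from h import *
z=np.load('w8.npz');im,W=z['im'],z['W'];I=im.astype(int);v,u=np.mgrid[:400,:640]
m=(I[...,0]>180)&(I[...,1]>70)&(I[...,1]<160)&(I[...,2]<80)&(abs(W[...,2]-.045)<.006)&(u>262)&(u<285)&(v>165)&(v<235)
ax=np.array([.9964,.0848]); ay=np.array([-.0848,.9964])
for s in (m&(v<200),m&(v>=200)):
    p=np.nanmean(W[s],0)[:2]; print(s.sum(),p.round(4),'along x rel. grip',((p-[.5739,.0240])@ax*1000).round(2))
delta([.5739,.0240,.049],94.85)
E
```

```text
24 [0.534  0.0421] along x rel. grip -38.22
33 [ 0.5379 -0.0024] along x rel. grip -38.09
tcp [0.5725 0.025  0.1479] clk 16.12 w 0.0451 F [-0.3  0.5  0.3] q [ 0.28  0.47 -0.56  1.85  0.31  0.92 -0.33]
shift [-1.   1.8 98.9] turn [-0.005  0.002  0.002]
```

Emit:
{"api": "play_rows", "payload": {"deltas": [[40, [-0.7, 1, 20], [-0.005, 0, 0]], [40, [-1.4, 1.6, 50], [-0.005, 0, 0]], [40, [-1.4, 1.6, 75], [-0.005, 0, 0]], [40, [-1.4, 1.6, 90], [-0.005, 0, 0]], [40, [-1.4, 1.6, 97], [-0.005, 0, 0]], [40, [-1.4, 1.6, 99], [-0.005, 0, 0]], [40, [-1.4, 1.6, 99], [-0.005, 0, 0]]], "squeeze": 30}}

```text
clock: 17.0
tcp_pos: [0.5743, 0.0237, 0.0496]
orientation: [2.122, 2.314, -0.0]
contact_force: [0.6, -0.3, -0.3]
grip_width: 0.0402
```

Emit:
{"api": "play_rows", "payload": {"deltas": [[25, [0, -0.4, 0.5], [0, 0, 0]], [16, [0, -0.4, 0.5], [0, 0, 0]], [8, [0, -0.4, 0.5], [0, 0, 0]], [6, [0, -0.4, 0.5], [0, 0, 0]], [6, [0, -0.4, 0.5], [0, 0, 0]], [6, [0, -0.4, 0.5], [0, 0, 0]]], "squeeze": 60}}

```text
clock: 17.75
tcp_pos: [0.5741, 0.0236, 0.0496]
orientation: [2.121, 2.313, 0.0]
contact_force: [-1.0, -1.1, 5.8]
grip_width: 0.0103
```

```bash
python3 -c "
from h import *
o=r.get_obs()['tcp_pos'];delta(o-np.array([.038*.9964,.038*.0848,0]),94.85)"
```

```text
tcp [0.5741 0.0236 0.0496] clk 17.75 w 0.0103 F [-1.  -1.1  5.8] q [ 0.23  0.6  -0.5   1.91  0.41  0.74 -0.42]
shift [  0.1 -38.   -0.1] turn [0.002 0.002 0.002]
```

Gripped (reads 10.3 mm for 12 mm, in line with the pen's 8.7 mm for 10 mm). Pulling gently.

Emit:
{"api": "play_rows", "payload": {"deltas": [[6, [0, -4, 0], [0, 0, 0]], [6, [0, -10, 0], [0, 0, 0]], [6, [0, -17, 0], [0, 0, 0]], [6, [0, -24, 0], [0, 0, 0]], [6, [0, -31, 0], [0, 0, 0]], [6, [0, -36, 0], [0, 0, 0]], [6, [0, -38, 0], [0, 0, 0]], [6, [0, -38, 0], [0, 0, 0]]], "squeeze": 60}}

```text
clock: 18.75
tcp_pos: [0.5365, 0.0203, 0.0497]
orientation: [2.121, 2.313, 0.002]
contact_force: [6.4, 0.1, -4.6]
grip_width: 0.0104
```

```bash
python3 - <<'E'
from h import *
delta([.5741-.0379,.0236-.0032,.0496],94.85)
im,d,W=wrist();np.savez('w9',im=im,W=W);I=im.astype(int)
c=proj([.5361,.0201,.045])[0].astype(int);print(c)
v,u=np.mgrid[:400,:640]
ax=np.array([.9964,.0848])
m=(I[...,0]>170)&(I[...,1]>60)&(I[...,1]<160)&(I[...,2]<80)&(abs(W[...,2]-.045)<.006)&(np.hypot(W[...,0]-.5361,W[...,1]-.0201)<.04); p=W[m];print(m.sum(),p.mean(0) if m.any() else '', u[m].mean(),v[m].mean())
save('w9',cv2.resize(im[150:350,216:416],None,fx=3,fy=3,interpolation=cv2.INTER_CUBIC))
E
```

```text
tcp [0.5365 0.0203 0.0497] clk 18.75 w 0.0104 F [ 6.4  0.1 -4.6] q [ 0.24  0.55 -0.5   2.    0.41  0.69 -0.43]
shift [ 0.1 -0.3  0.1] turn [0.003 0.002 0.002]
[315 258]
39 [0.53381809 0.04287118 0.0445007 ] 314.97435897435895 219.48717948717947
```

View pics/w9.png

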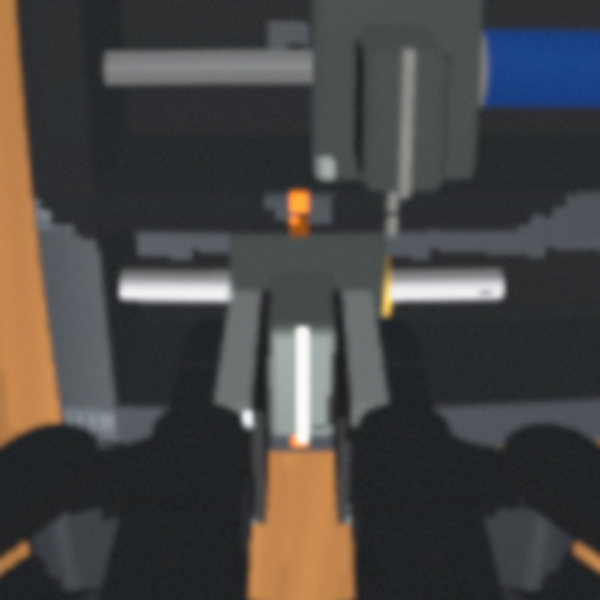

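The grip's white line (303,385) stands in line with the orange marks (299,215) and (298,440), perhaps 0.5 mm short. Pull force is 6.4 N, against 6 N expected at the D mark. A 0.5 mm trim, then I'll check that it holds.

Emit:
{"api": "play_rows", "payload": {"deltas": [[6, [0, -0.8, 0], [0, 0, 0]], [6, [0, -0.8, 0], [0, 0, 0]], [6, [0, -0.8, 0], [0, 0, 0]], [6, [0, -0.8, 0], [0, 0, 0]], [6, [0, -0.8, 0], [0, 0, 0]], [6, [0, -0.8, 0], [0, 0, 0]]], "squeeze": 60}}

```text
clock: 19.55
tcp_pos: [0.5361, 0.0203, 0.0497]
orientation: [2.121, 2.312, 0.004]
contact_force: [5.4, 0.3, -5.7]
grip_width: 0.0103
```

```bash
python3 - <<'E'
from h import *
delta([.5741-.0379,.0236-.0032,.0496],94.85)
im,d,W=wrist();I=im.astype(int);v,u=np.mgrid[:400,:640]
m=(I.min(-1)>190)&(abs(u-316)<8)&(v>258)&(v<300);print('line',m.sum(),u[m].mean(),v[m].mean(),np.nanmean(W[m],0))
for lo,hi in((205,232),(285,302)):
    m=(I[...,0]>150)&(I[...,1]>55)&(I[...,1]<150)&(I[...,2]<70)&(abs(u-315)<8)&(v>lo)&(v<hi); 
    if hi>290: m&=(I[...,0]>210)
    print('mark',m.sum(),u[m].mean(),v[m].mean())
i2,_,W2=cloud('top'); A=np.load('top0.npz')['im']
df=np.abs(i2.astype(int)-A).max(-1)>60
for n,(a,b) in dict(pen=(207,214),dcell=(348,130),jar=(406,214),grey=(455,207),black=(168,190),coast=(394,143),cap=(277,135)).items(): print(n,df[b-12:b+12,a-12:a+12].sum())
E
```

```text
tcp [0.5361 0.0203 0.0497] clk 19.55 w 0.0103 F [ 5.4  0.3 -5.7] q [ 0.24  0.55 -0.5   2.    0.41  0.69 -0.43]
shift [0.1 0.1 0.1] turn [0.004 0.001 0.002]
line 216 316.48148148148147 277.69444444444446 [0.53602259 0.02027691 0.06424897]
mark 40 315.7 220.25
mark 0 nan nan
pen 0
dcell 0
jar 0
grey 0
black 0
coast 0
cap 0<stdin>:8: RuntimeWarning: Mean of empty slice.
  ret = ret.dtype.type(ret / rcount)
```

```bash
python3 -c "
from bench import r
print(r.hand_in()); o=r.get_obs(); print(o['clock'],o['tcp_pos'],o['grip_width'])"
```

```text
the job is handed in; nothing more can be done
None
the job is handed in; nothing more can be done
```

The job is handed in, with the gripper still holding the slide at the D mark, at about 19.7 s of the 61 s allowed.

- **Reset button:** I pressed it with the pen tip for about 0.5 s. The force held at 6.3 N against the 3.5 N needed for full travel, and the tip was about 8 mm below the mouth, so I judge it fully in. I could not read the button directly.
- **Red light:** it was still red just after the press. I can't tell whether it should have changed, so it does not confirm the reset.
- **Pen:** it is back upright in the brown stand, with its top 146–147 mm above the table, as at the start.
- **Slide:** I pulled it 38.0 mm by the tool's position. The pull read 5.4–6.4 N, where 6 N is expected at the D mark. The grip's white line is within about 0.5 mm of the mark in the wrist view.
- **Everything else:** the last overhead comparison showed no change at the D cell, jar, remotes, coasters or cap. The blue blocks looked untouched in the wrist view after I put the pen back.

One check gave no result: the near orange mark could not be picked out in the last picture, so the final alignment rests on the far mark and the measured travel.

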